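Refit a hob knob and hold it in to spark the igniter

ROBOT

A 6-joint arm with a two-finger parallel gripper is mounted at the origin on the work surface. World frame = base frame: x ahead of the robot, y to its left, z up, the work surface at z = 0. Lengths are in m, angles in rad, forces in N, time in s.
With the tool pointing down it reaches from about 0.35 to 0.85 m from the base axis. Payload 8.1 kg.
Tool frame: the origin (TCP) lies at the very end of the fingers, on their centre line; the grasp point (between the pads) lies 19 mm behind it; x points along the fingers, y is the direction in which the jaws open and shut, and the axes are right-handed (so a half turn about x gives the same grasp; the last joint's range is limited). The gripper opens to 93 mm and grips with 3 to 60 N. Pads are 15 mm wide; open, the fingers measure 128 mm over their backs; the gripper's body (75 mm by 188 mm) begins 65 mm behind the grasp point.
Start: joints at [-1.353, 0.13, 1.488, -0, 1.523, -0.085], TCP at [0.179, -0.573, 0.219] pointing down, gripper open.
Joint ranges: [-2.96, 2.96], [-0.89, 2.26], [0.02, 2.5], [-1.34, 4.48], [0, 2.73], [-2.66, 2.66]. Speed limits (rad/s): [2.39, 2.39, 2.79, 3.14, 3.14, 3.14].

INTERFACE

Orientations are given as a rotation vector (axis times angle).
In Python, from plant import * gives the robot as it stands. The module is installed in compiled form; this text tells all that it offers.
- The arm moves only by the tool apply_moves, never from a script. Its argument "series" is a list of rows, each an object with "jaw": the gripper's target within -1 to 1 (shut at 1, half-way at 0, fully open at -1); "linear": the shift along the tool's x, y, z normalised to -1 to 1, where 1 is 0.6 m, a list of three; "roll": the turn about the tool's x normalised to -1 to 1, where 1 is 30 degrees. A call has 1 to 20 rows; each row is the pose to reach, as a shift and turn from the pose measured when the call began, along the tool's axes at that moment; what a row does not reach only later rows make up. A row lasts 1/8 s, in which the tool goes at most 62.5 mm and 10.7 degrees, less where a joint would pass 70% of its speed; a pose out of reach is approached as far as the arm can. A call with a number of a shift or a turn outside -1 to 1 is refused whole. A call with a gripper value outside its range is refused whole. The fingers move at their own pace and stop on an object; "force" is the grip in N (left out, the last holds). Time passes only in rows, so rows that repeat a pose let the fingers close. It gives the time, the measured TCP pose, the force and the opening at its end, in the units of the state.
- read_state(): the state, without advancing time (a new reading comes with each control period).
- read_camera(name): name is "scene" or "side" or "wrist"; returns a dict with "pixels" (420x560x3 uint8, blue, green, red), "intrinsics" (3x3 intrinsics, pixels), "rvec" (rotation vector, rad) and "tvec" (3), from world to camera coordinates, as OpenCV has them; the wrist camera has in their place "tool_from_camera" (4x4, takes a point from camera to tool coordinates, whose origin is the TCP and whose axes are the tool frame's). Camera axes: x right, y down, z forward; pixel columns grow to the right and rows downward; lengths in m; the calibration is good to about 2 mm. A picture is of the moment at which its call begins: read the wrist's pose just before it. There is no depth.
- close_job(): hands the job in, once; it reports no verdict.
The state is a dict: "t": time; "q": joint angles; "dq": joint speeds; "joint_torque": joint torques, N m; "tool_pos": TCP position; "orientation": TCP orientation; "force": force on the tool from outside, world axes, zero at the start; "wrist_torque": the same for the moment, N m; "opening": finger opening in m.
Only numpy, scipy, OpenCV 4.12 (cv2) and the standard library are available. Lean on these libraries where they do the work, as an engineer would, in place of code of your own. Each camera call takes 0.05 s, during which the arm holds its last target. There are 200 camera calls.

TASK

A control knob has come off the two-burner gas hob on which the marbling size is cooked. Pick it up from the table, turn it so that the flat in its bore matches the flat of the bare tap spindle, and push it fully home; then press knob and spindle right in, as for sparking the igniter, and keep it pressed: finish while still holding the knob pressed in. Leave the other knob, the jars and the stylus where they are.

Things in the scene. Friction and masses are not known exactly. Their poses are not given: they have to be found in the camera images.
- knob_grip (a point): Loose black hob knob, upright on the table: skirt 42 mm across, 5 mm thick; on it a bar grip 18 mm wide, 5 to 38 mm above the underside, flat-sided from 17 mm behind the axis to 13 mm ahead, blunt behind (20 mm), tapering ahead to a pointer (27 mm) with a white line on top. Point on its axis 28 mm above the underside: grip here, fingertips clear of the skirt. x to the pointer, z up.
- knob_seat (a point): Blind end of the knob's bore, on its axis, 16 mm above its underside; axes as knob_grip. The bore is a D, open below, 12.8 mm across and flat on the pointer's side (flat 2.4 mm from the axis), its round part with a 1.2 mm chamfer at the mouth. With the knob home this point meets spindle_tip.
- knob_pointer (a point): End of the knob's pointer, 27 mm from its axis, 28 mm above its underside; axes as knob_grip.
- spindle_tip (a point): Top centre of the bare upright steel D spindle on the hob's front part: 12 mm across, flat 2 mm from its axis, top edge chamfered, 24 mm above the deck (89 mm above the table) when out. x points out of the flat, to the hob's back, like the fitted knob's pointer; z up. It does not turn. The knob goes on with its pointer along this x, within 0.1 rad; home, its underside is 8 mm above the deck.
- spindle (a joint): How far the spindle (and spindle_tip with it) is pressed in (m): 0 out, 0.006 at its stop. Spring loaded: it starts to move at about 3 N and takes about 10 N at the stop; it comes back out when let go.
- hob: Stainless two-burner gas hob, fixed, 290 mm wide, 510 mm deep, deck 65 mm above the table, iron pan supports up to 106 mm, a pot (to 196 mm) on the rear one. Origin at table height midway between its two taps; x to its back, y to its left seen from the front. The taps lie 50 mm left and right of the origin, 60 mm behind the front edge; either may be the bare one.
- fitted_knob: The like knob that is still on the other tap, in the off position, its pointer to the back of the hob; fixed. Origin on its axis at its underside, 73 mm above the table; x to its pointer. Same size as the loose knob.
- paint_jar: Closed paint jar, 54 mm across, 66 mm high, loose on the table left of the hob. Origin at the centre of its underside.
- ink_jar: Closed paint jar, 48 mm across, 60 mm high, loose on the table right of the hob. Origin at the centre of its underside.
- stylus: Wooden-handled stylus lying on the table left of the knob, 135 mm long, 17 mm thick. Origin on the table under its middle; x to its point.
There are look-alikes about, which are no part of the job. What is shaped like the part that bears knob_grip but green or orange is not meant.

How it is judged:
At the end, for the whole second after the job is handed in: The knob is home on the spindle (bore end within 3 mm of the spindle's tip, upright within 0.1 rad, pointer along the flat's direction within 0.3 rad), the spindle is pressed in at least 4 of its 6 mm, and the fingers are still on the knob with more than 2 N, all through the last second (distance between knob_seat and spindle_tip below 0.003 m and angle between the x axis of knob_grip and the x axis of spindle_tip, either way round below 0.3 rad and x of knob_pointer in the frame of spindle_tip above 0.02 m and angle between knob_grip's own z axis and vertical below 0.1 rad and value of joint spindle above 0.004 m and contact force between the fingers and knob above 2 N); the arm keeps its last pose, push and grip.
It fails at once if a jar or the stylus is moved by more than 20 mm (distance of any of paint_jar, ink_jar, stylus from where it was at the start of the episode above 0.02 m).
It fails at once if the other knob is pushed hard (contact force between anything else and fitted_knob above 15 N).
It also fails if it takes over 38 s, if anything falls off the work surface, if the arm or the gripper's body presses on something with over 40 N, if the wrist force passes 120 N, or if a joint passes its speed limit or range.

## Working session

There is one attempt and no reset: what is moved stays moved. The work goes in short steps, Python scripts to look and compute and a tool call to move; the robot and the scene stay as the last step left them, time stands still between calls to the robot, and variables do not carry over. Pictures are saved under pics/ and viewed, about 8 in all and at most 12, crops included, and the job is handed in when it is done.

Besides the shell and the picture viewer there is one more tool, called after "Call:" as a command line: name --argument value ..., lists and objects as JSON in quotes. apply_moves: Moves the arm, as the interface text tells. Its arguments: {"type":"object","properties":{"series":{"type":"array"},"force":{"type":"number"}},"required":["series"]}

```bash
mkdir -p pics
cat > h.py <<'E'
from plant import *
import numpy as np, cv2, pickle
from scipy.spatial.transform import Rotation as R
def shot(n,f):
    s=read_state(); c=read_camera(n); c['s']=s
    if 'rvec' in c:
        c['R']=R.from_rotvec(np.ravel(c['rvec'])).as_matrix(); c['t']=np.ravel(c['tvec'])
    else:
        T=np.eye(4);T[:3,:3]=R.from_rotvec(s['orientation']).as_matrix();T[:3,3]=s['tool_pos']
        W=np.linalg.inv(T@np.array(c['tool_from_camera'])); c['R']=W[:3,:3]; c['t']=W[:3,3]
    pickle.dump(c,open(f'pics/{f}.pkl','wb')); cv2.imwrite(f'pics/{f}.png',c['pixels']); return c
def load(f): return pickle.load(open(f'pics/{f}.pkl','rb'))
def ray(c,uv):
    K=np.array(c['intrinsics']); d=c['R'].T@np.linalg.inv(K)@[*uv,1]; o=-c['R'].T@c['t']; return o,d
def at(c,uv,z):
    o,d=ray(c,uv); return o+d*(z-o[2])/d[2]
def proj(c,p):
    q=np.array(c['intrinsics'])@(c['R']@np.array(p)+c['t']); return q[:2]/q[2]
def crop(c,f,u,v,w,h,k):
    cv2.imwrite(f'pics/{f}.png',cv2.resize(c['pixels'][v:v+h,u:u+w],None,fx=k,fy=k,interpolation=cv2.INTER_CUBIC))
E
python3 - <<'E'
from h import *
for n in('scene','side','wrist'):
    c=shot(n,n+'0'); print(n,-c['R'].T@c['t'])
print(read_state())
E
python3 -c "
import cv2,numpy as np
a=[cv2.imread(f'pics/{n}0.png') for n in('scene','side')]
cv2.imwrite('pics/sw.png',cv2.resize(a[0],None,fx=1.4,fy=1.4))"
```

```text
scene [ 1.16806535 -0.73627207  1.06779876]
side [0.31974307 0.93052024 0.96646432]
wrist [ 0.26007646 -0.54771896  0.38369313]
{'t': 0.15, 'q': array([-1.35339824e+00,  1.30993555e-01,  1.48902357e+00,  4.91879319e-06,
        1.52296909e+00, -8.53781790e-02]), 'dq': array([-0.00123128, -0.0010193 , -0.0020469 ,  0.00037381, -0.00098598,
       -0.00120998]), 'joint_torque': array([ 1.33209451e-03, -5.60479331e+01, -4.92330945e+01,  7.70085678e-02,
        3.06399807e-02, -1.09274397e-04]), 'tool_pos': array([ 0.17884635, -0.57227958,  0.21782795]), 'orientation': array([ 2.05889735,  0.31555784, -2.05907859]), 'force': array([-0.07118779, -0.15815829, -0.303817  ]), 'wrist_torque': array([-0.02411216,  0.00998244,  0.01641616]), 'opening': 0.09274532841530436}
```

View pics/sw.png

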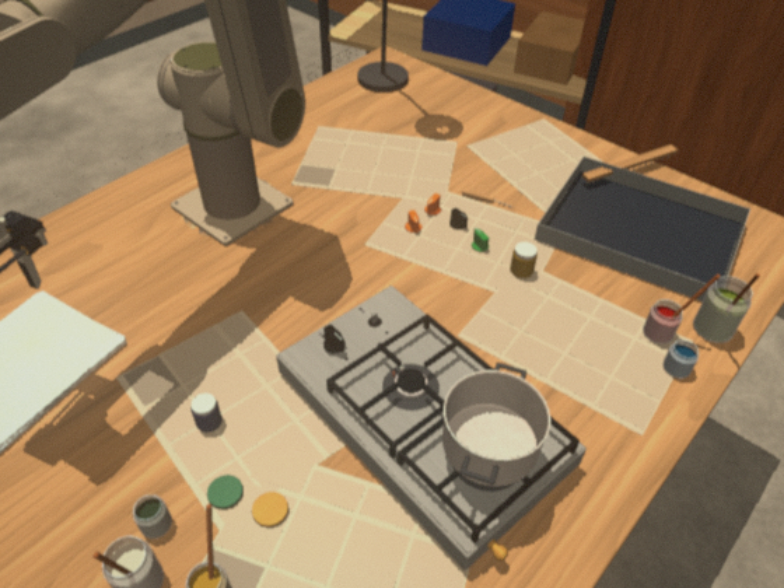

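View pics/side0.png

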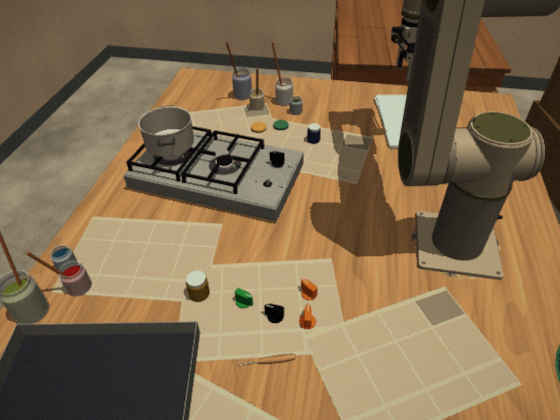

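Scene view (1.4× scale): the black loose knob is at (458,218). Green at (481,240) and orange at (413,222) and (433,203) are the look-alikes. The bare tap is at (374,320) and the fitted knob at (334,340). In the side view the black knob is at (275,313) and the spindle at about (267,183). Black is the one that fits the description, and I'll confirm it in enlarged crops.

Run:
```python
from h import *
a=load('scene0')['pixels'];b=load('side0')['pixels']
def z(i,u,v,w,h,W,H): return cv2.resize(i[v:v+h,u:u+w],(W,H),interpolation=cv2.INTER_CUBIC)
t=np.hstack([z(a,295,130,64,48,400,300),z(b,235,285,64,48,400,300)])
d=np.hstack([z(a,225,210,64,48,400,300),z(b,240,145,64,48,400,300)])
cv2.imwrite('pics/c1.png',np.vstack([t,d]))
s,d_=load('scene0'),load('side0')
def tri(u1,u2):
    o1,e1=ray(s,u1);o2,e2=ray(d_,u2)
    k=np.linalg.lstsq(np.c_[e1,-e2],o2-o1,rcond=None)[0]; p,q=o1+k[0]*e1,o2+k[1]*e2
    return (p+q)/2,np.linalg.norm(p-q)
print(tri((327,156),(275,313)),tri((267,229),(267,183)))
```

```text
(array([0.45722054, 0.32516863, 0.01509384]), np.float64(0.0016966112229125064)) (array([ 0.5632367 , -0.08797302,  0.06768454]), np.float64(0.002591637189504649))
```

View pics/c1.png

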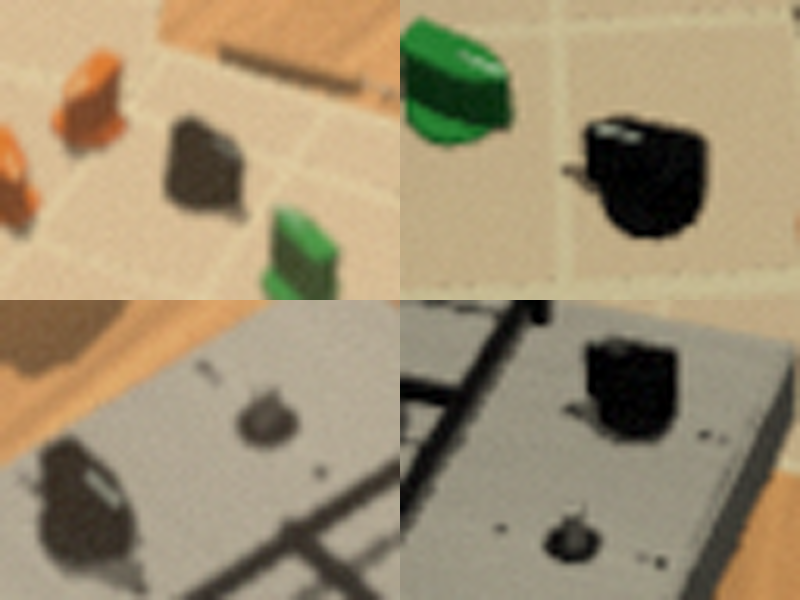

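Run:
```python
from h import *
s=load('scene0');d=load('side0')
print(R.from_rotvec(read_state()['orientation']).as_matrix().round(4))
p=[at(s,(x/1.4,y/1.4),.065) for x,y in((278,355),(392,290))]; print(p)
q=[at(d,u,.065) for u in((303,157),(278,200))]; print(q)
for a in(p,q):
  e=a[1]-a[0]; print(np.arctan2(e[1],e[0])-np.pi/2)
# spindle & fitted by pixels
print(at(s,(225+268/6.25,210+115/6.25),.083),at(d,(240+172/6.25,145+238/6.25),.083))
print(read_camera('wrist')['tool_from_camera'])
```

```text
[[-3.000e-04  2.982e-01 -9.545e-01]
 [ 1.400e-03 -9.545e-01 -2.982e-01]
 [-1.000e+00 -1.400e-03 -1.000e-04]]
[array([ 0.48571424, -0.27117103,  0.065     ]), array([0.53088735, 0.00057866, 0.065     ])]
[array([ 0.47645216, -0.23787406,  0.065     ]), array([ 0.51730823, -0.0210539 ,  0.065     ])]
-0.16472437511562243
-0.18624909774110554
[ 0.57148944 -0.09503342  0.083     ] [ 0.55849714 -0.06962807  0.083     ]
[[-3.46929942e-04 -3.00375745e-01  9.53820891e-01 -1.65998848e-01]
 [ 9.99999873e-01 -4.51674341e-04  2.21485903e-04  5.92927522e-04]
 [ 3.64287429e-04  9.53820847e-01  3.00375864e-01 -8.48779972e-02]
 [ 0.00000000e+00  0.00000000e+00  0.00000000e+00  1.00000000e+00]]
```

Call:
apply_moves --series '[{"jaw": -1, "linear": [-0.053, -0.587, -0.761], "roll": 0}, {"jaw": -1, "linear": [-0.053, -0.587, -0.761], "roll": 0}, {"jaw": -1, "linear": [-0.053, -0.587, -0.761], "roll": 0}, {"jaw": -1, "linear": [-0.053, -0.587, -0.761], "roll": 0}, {"jaw": -1, "linear": [-0.053, -0.587, -0.761], "roll": 0}, {"jaw": -1, "linear": [-0.053, -0.587, -0.761], "roll": 0}, {"jaw": -1, "linear": [-0.053, -0.587, -0.761], "roll": 0.45}, {"jaw": -1, "linear": [-0.053, -0.587, -0.761], "roll": 0.9}, {"jaw": -1, "linear": [-0.053, -0.587, -0.761], "roll": 0.9}, {"jaw": -1, "linear": [-0.053, -0.587, -0.761], "roll": 0.9}, {"jaw": -1, "linear": [-0.053, -0.587, -0.761], "roll": 0.9}, {"jaw": -1, "linear": [-0.053, -0.587, -0.761], "roll": 0.9}, {"jaw": -1, "linear": [-0.053, -0.587, -0.761], "roll": 0.9}, {"jaw": -1, "linear": [-0.053, -0.587, -0.761], "roll": 0.9}]'

```text
t: 1.95
tool_pos: [0.5093, -0.101, 0.2502]
orientation: [-2.132, 0.181, 2.133]
force: [-0.7, 1.1, -0.2]
opening: 0.093
```

Run:
```python
from h import *
c=shot('wrist','w1'); s=c['s']; print(s['tool_pos'],s['t'],s['force'],R.from_rotvec(s['orientation']).as_matrix().round(4))
cv2.imwrite('pics/w1b.png',cv2.resize(c['pixels'],None,fx=1.4,fy=1.4,interpolation=cv2.INTER_CUBIC))
```

```text
[ 0.50926171 -0.10100582  0.25024498] 1.95 [-0.70283168  1.07830325 -0.22671425] [[-2.000e-04 -1.692e-01 -9.856e-01]
 [ 1.000e-03 -9.856e-01  1.692e-01]
 [-1.000e+00 -9.000e-04  4.000e-04]]
```

View pics/w1b.png

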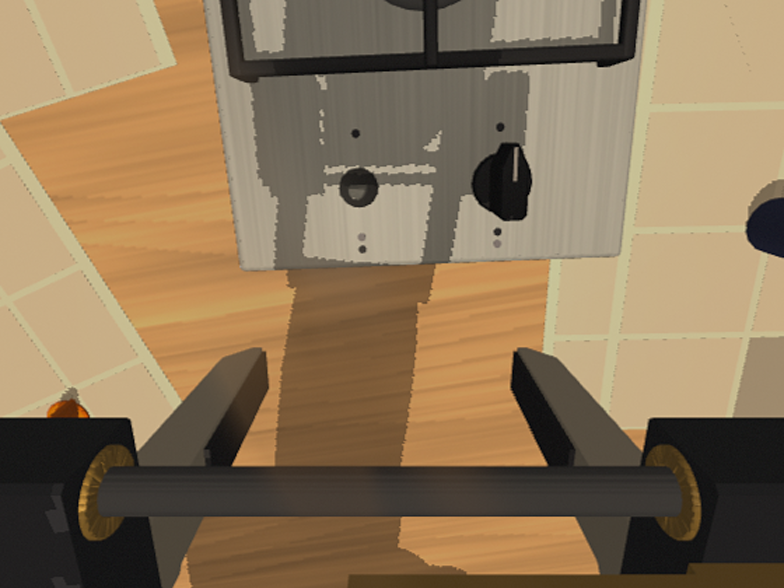

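The wrist view shows the bare spindle at about (359,187), left of the fitted knob at (510,182). The hob's front edge runs from (242,270) to (620,253). I'll enlarge the spindle.

Run:
```python
from h import *
c=load('w1'); crop(c,'c2',226,84,64,104,7)
g=lambda x,y,z:at(c,(x/1.4,y/1.4),z)
f=lambda a,b:np.arctan2((b-a)[1],(b-a)[0])
A,B=g(242,270,.065),g(620,253,.065); print('front',A,B,np.linalg.norm(A-B),f(B,A)-np.pi/2)
d=[g(355,133,.065),g(362,237,.065),g(362,249,.065)];e=[g(500,127,.065),g(497,232,.065),g(497,244,.065)]
print(d,f(d[2],d[0]));print(e,f(e[2],e[0]), f(e[0],d[0])-np.pi/2,f(e[2],d[2])-np.pi/2)
```

```text
front [0.51791358 0.0099844  0.065     ] [ 0.4828884  -0.27138754  0.065     ] 0.2835435286275619 -0.12384295855258554
[array([ 0.6000181 , -0.09279401,  0.065     ]), array([ 0.52738108, -0.08396885,  0.065     ]), array([ 0.51848229, -0.08228274,  0.065     ])] -0.12820880817755687
[array([ 0.58690679, -0.19222334,  0.065     ]), array([ 0.51421031, -0.18261973,  0.065     ]), array([ 0.50524168, -0.18169122,  0.065     ])] -0.12825923884289958 -0.13110916491363556 -0.13241461137850719
```

View pics/c2.png

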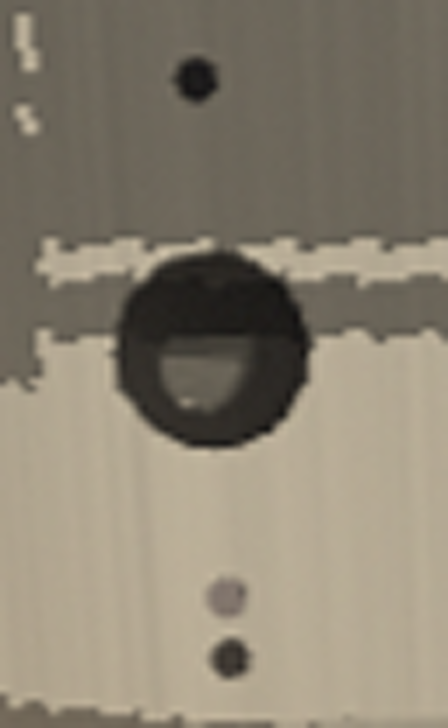

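Run:
```python
from h import *
c=load('w1')
p=at(c,(226+207/7,84+369/7),.089); print('tip',p, 'collar',at(c,(226+213/7,84+349/7),.067))
x=np.array([np.cos(-.13),np.sin(-.13)]);y=np.array([-x[1],x[0]])
for n,u in(('A',(242,270)),('B',(620,253))):
  q=at(c,(u[0]/1.4,u[1]/1.4),.065)[:2]; print(n,(p[:2]-q)@x,(p[:2]-q)@y)
s=c['s'];print(R.from_rotvec(s['orientation']).as_matrix().T@(np.array([.40,.318,.20])-s['tool_pos'])/.6)
```

```text
tip [ 0.56273847 -0.08913616  0.089     ] collar [ 0.56330835 -0.08871248  0.067     ]
A 0.05729605412177439 -0.09247333645494493
B 0.0555502758940813 0.19106481774118564
[ 0.08448449 -0.65737524  0.29761936]
```

Spindle tip ≈ (0.563, −0.089) with hob yaw ≈ −0.13. Next I'll look at the loose knob from the same relative pose.

Call:
apply_moves --series '[{"jaw": -1, "linear": [0.084, -0.657, 0.298], "roll": 0}, {"jaw": -1, "linear": [0.084, -0.657, 0.298], "roll": 0}, {"jaw": -1, "linear": [0.084, -0.657, 0.298], "roll": 0}, {"jaw": -1, "linear": [0.084, -0.657, 0.298], "roll": 0}, {"jaw": -1, "linear": [0.084, -0.657, 0.298], "roll": 0}, {"jaw": -1, "linear": [0.084, -0.657, 0.298], "roll": 0}, {"jaw": -1, "linear": [0.084, -0.657, 0.298], "roll": 0}, {"jaw": -1, "linear": [0.084, -0.657, 0.298], "roll": 0}, {"jaw": -1, "linear": [0.084, -0.657, 0.298], "roll": 0}, {"jaw": -1, "linear": [0.084, -0.657, 0.298], "roll": 0}, {"jaw": -1, "linear": [0.084, -0.657, 0.298], "roll": 0}]'

```text
t: 3.38
tool_pos: [0.4005, 0.3168, 0.2007]
orientation: [-2.131, 0.182, 2.131]
force: [0.5, -0.6, -0.1]
opening: 0.0927
```

Run:
```python
from h import *
c=shot('wrist','w2'); s=c['s']; print(s['tool_pos'],s['t'],s['q'],R.from_rotvec(s['orientation']).as_matrix().round(4))
cv2.imwrite('pics/w2b.png',cv2.resize(c['pixels'],None,fx=1.4,fy=1.4,interpolation=cv2.INTER_CUBIC))
```

```text
[0.40054003 0.31682845 0.20065438] 3.375 [ 5.68220161e-01 -1.05094220e-01  1.75849719e+00  7.93206300e-04
  1.48717303e+00  2.31104569e+00] [[ 4.000e-04 -1.712e-01 -9.852e-01]
 [ 1.200e-03 -9.852e-01  1.712e-01]
 [-1.000e+00 -1.300e-03 -2.000e-04]]
```

View pics/w2b.png

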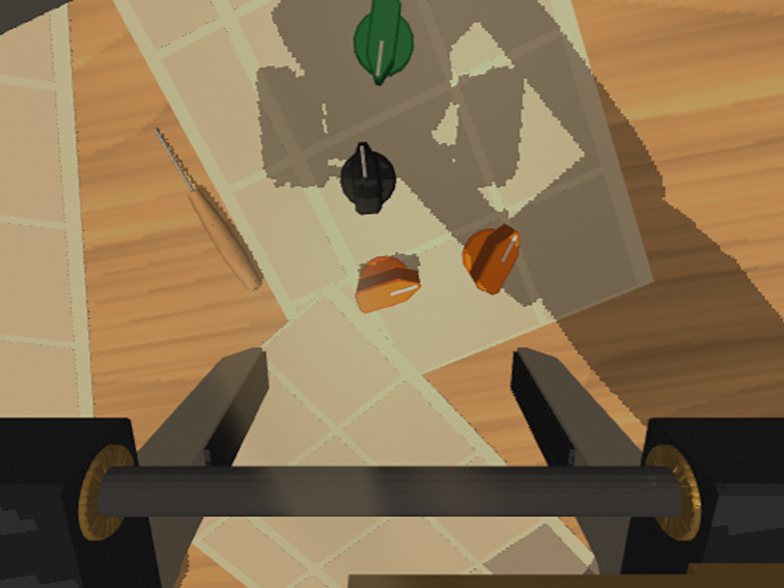

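The wrist view shows the black knob at (367,180) with its pointer up, slightly to the left. The orange knobs are at (388,285) and (492,258), green at (383,42) and the stylus on the left. I'll enlarge the black knob.

Run:
```python
from h import *
c=load('w2'); c['pixels']=cv2.convertScaleAbs(c['pixels'],alpha=1.6,beta=25); crop(c,'c3',234,96,60,62,9)
```

```text
(no output)
```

View pics/c3.png

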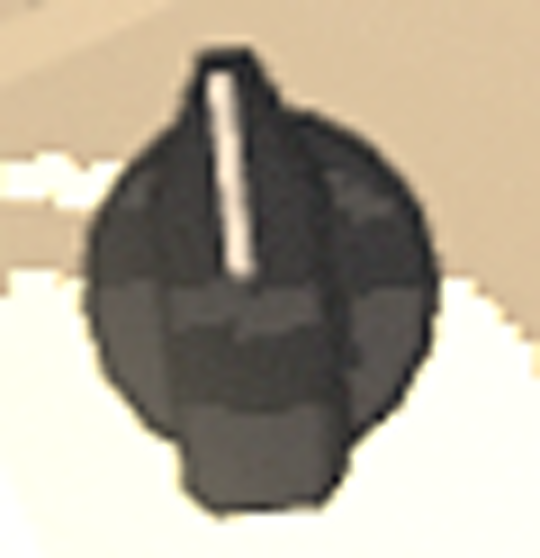

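Run:
```python
from h import *
c=load('w2'); g=lambda x,y,z:at(c,(234+x/9,96+y/9),z)
a,b=g(218,75,.038),g(242,275,.038); print('line',a,b,np.arctan2(*(a-b)[[1,0]]))
tip,back=g(226,62,.038),g(265,508,.038); e=tip-back; L=np.hypot(*e[:2]); print('tip',tip,'back',back,L,np.arctan2(e[1],e[0]),'axis',back+e*20/47)
print('skirt',g(263,282,.005), np.linalg.norm(g(88,285,.005)-g(438,285,.005)))
l,r=g(160,250,.038),g(325,250,.038); print('bar',(l+r)/2,np.linalg.norm(l-r)); l,r=g(185,470,.038),g(348,470,.038); print('bar',(l+r)/2,np.linalg.norm(l-r))
```

```text
line [0.48227178 0.32078287 0.038     ] [0.4623318  0.32207711 0.038     ] -0.06481591579307044
tip [0.48337566 0.31974375 0.038     ] back [0.4382193  0.32416577 0.038     ] 0.045372358744906326 -0.09761559327520251 axis [0.45743478 0.32228406 0.038     ]
skirt [0.45895332 0.32189953 0.005     ] 0.03994545720380044
bar [0.46480343 0.32155648 0.038     ] 0.017056928055616424
bar [0.4421307  0.32327288 0.038     ] 0.01720715018008721
```

Knob axis ≈ (0.458, 0.322), pointer yaw ≈ −0.075. I'll hover over it at z = 0.06, partly closed.

Call:
apply_moves --series '[{"jaw": -0.1, "linear": [0.0, -0.025, -0.093], "roll": -0.18}, {"jaw": -0.1, "linear": [0.1, -0.025, -0.093], "roll": -0.18}, {"jaw": -0.1, "linear": [0.2, -0.025, -0.093], "roll": -0.18}, {"jaw": -0.1, "linear": [0.234, -0.025, -0.093], "roll": -0.18}, {"jaw": -0.1, "linear": [0.234, -0.025, -0.093], "roll": -0.18}, {"jaw": -0.1, "linear": [0.234, -0.025, -0.093], "roll": -0.18}, {"jaw": -0.1, "linear": [0.234, -0.025, -0.093], "roll": -0.18}]'

```text
t: 4.3
tool_pos: [0.4595, 0.3231, 0.0625]
orientation: [-2.184, 0.081, 2.177]
force: [0.1, -0.7, -0.2]
opening: 0.0508
```

Run:
```python
from h import *
c=shot('wrist','w3'); s=c['s']; M=R.from_rotvec(s['orientation']).as_matrix();print(s['tool_pos'],s['t'],s['opening'],M.round(4), proj(c,[.458,.3222,.038]))
print(M.T@(np.array([.458,.3222,.009])-s['tool_pos'])/.6)
cv2.imwrite('pics/w3b.png',cv2.resize(cv2.convertScaleAbs(c['pixels'],alpha=1.5,beta=20),None,fx=1.4,fy=1.4,interpolation=cv2.INTER_CUBIC))
```

```text
[0.45950285 0.3230883  0.06245839] 4.3 0.050848818924622285 [[ 0.0035 -0.0777 -0.997 ]
 [ 0.003  -0.997   0.0777]
 [-1.     -0.0033 -0.0032]] [279.10056758 248.75635753]
[0.08908319 0.00196461 0.00266912]
```

View pics/w3b.png

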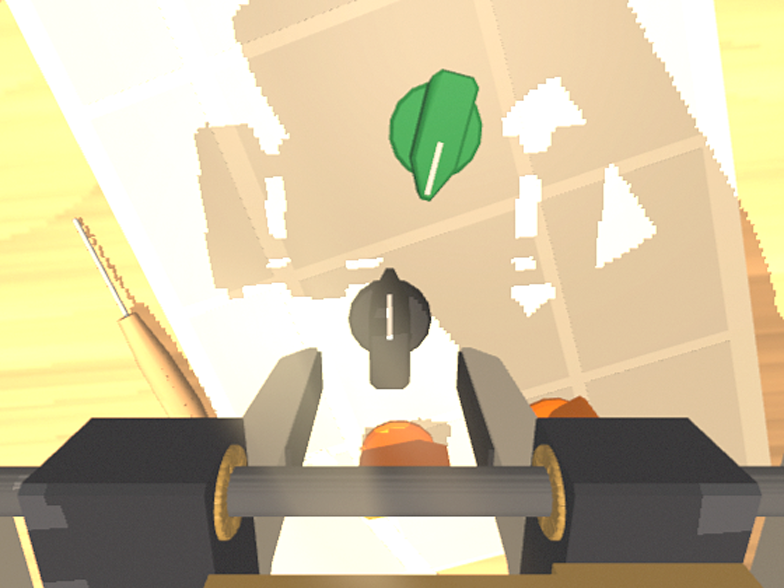

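The knob sits centred between the fingers (x ≈ 389.5) and its line is vertical, so the yaw is aligned. I'll recompute its axis from this view.

Run:
```python
from h import *
c=load('w3'); g=lambda x,y,z:at(c,(x/1.4,y/1.4),z)
b=g(389.5,387,.038); print('line',g(389.5,295,.038),g(389.5,340,.038),'back',b,b[:2]+.02*np.array([.997,-.0777]),'skirt',g(390,316,.005))
```

```text
line [0.48208603 0.32085858 0.038     ] [0.46188165 0.32243357 0.038     ] back [0.43944115 0.32418287 0.038     ] [0.45938115 0.32262887] skirt [0.4605204  0.32236518 0.005     ]
```

Call:
apply_moves --series '[{"jaw": -0.1, "linear": [0.045, 0.001, 0.001], "roll": 0}, {"jaw": -0.1, "linear": [0.075, 0.001, 0.001], "roll": 0}, {"jaw": -0.1, "linear": [0.089, 0.001, 0.001], "roll": 0}, {"jaw": -0.1, "linear": [0.089, 0.001, 0.001], "roll": 0}, {"jaw": -0.1, "linear": [0.089, 0.001, 0.001], "roll": 0}]' --force 30

```text
t: 4.97
tool_pos: [0.4593, 0.323, 0.0095]
orientation: [-2.184, 0.081, 2.176]
force: [-0.7, -0.1, -0.4]
opening: 0.0512
```

Call:
apply_moves --series '[{"jaw": 1, "linear": [0, 0, 0], "roll": 0}, {"jaw": 1, "linear": [0, 0, 0], "roll": 0}, {"jaw": 1, "linear": [0, 0, 0], "roll": 0}, {"jaw": 1, "linear": [0, 0, 0], "roll": 0}, {"jaw": 1, "linear": [0, 0, 0], "roll": 0}, {"jaw": 1, "linear": [0, 0, 0], "roll": 0}]' --force 30

```text
t: 5.72
tool_pos: [0.4594, 0.323, 0.0096]
orientation: [-2.184, 0.081, 2.176]
force: [-0.9, -0.9, 0.5]
opening: 0.0181
```

Gripped, opening 18.1 mm. Now lift and carry it to above the spindle.

Call:
apply_moves --series '[{"jaw": 1, "linear": [-0.06, 0, 0], "roll": 0}, {"jaw": 1, "linear": [-0.15, 0, 0], "roll": 0}, {"jaw": 1, "linear": [-0.2515, 0, 0], "roll": 0}, {"jaw": 1, "linear": [-0.2515, 0.1, -0.034], "roll": 0.1}, {"jaw": 1, "linear": [-0.2515, 0.2, -0.068], "roll": 0.1}, {"jaw": 1, "linear": [-0.2515, 0.3, -0.102], "roll": 0.1}, {"jaw": 1, "linear": [-0.2515, 0.4, -0.136], "roll": 0.1}, {"jaw": 1, "linear": [-0.2515, 0.5, -0.17], "roll": 0.1}, {"jaw": 1, "linear": [-0.2515, 0.59, -0.2], "roll": 0.1}, {"jaw": 1, "linear": [-0.2515, 0.65, -0.22], "roll": 0.1}, {"jaw": 1, "linear": [-0.2515, 0.67, -0.226], "roll": 0.1}, {"jaw": 1, "linear": [-0.2515, 0.67, -0.226], "roll": 0.1}, {"jaw": 1, "linear": [-0.2515, 0.67, -0.226], "roll": 0.1}, {"jaw": 1, "linear": [-0.2515, 0.67, -0.226], "roll": 0.1}]'

```text
t: 7.48
tool_pos: [0.5627, -0.0875, 0.1596]
orientation: [-2.157, 0.134, 2.149]
force: [0.0, -0.9, -0.8]
opening: 0.0174
```

Run:
```python
from h import *
c=shot('wrist','w4'); s=c['s']; M=R.from_rotvec(s['orientation']).as_matrix();print(s['tool_pos'],s['t'],s['opening'],s['force'],M.round(4))
print(M.T@(np.array([.563,-.089,.1185])-s['tool_pos'])/.6)
a=cv2.convertScaleAbs(c['pixels'],alpha=1.5,beta=20)
cv2.imwrite('pics/w4b.png',cv2.resize(a[110:390,140:420],(600,600),interpolation=cv2.INTER_CUBIC))
```

```text
[ 0.56268573 -0.08746079  0.15959836] 7.475 0.017436607932882847 [ 0.01586952 -0.87013031 -0.7802769 ] [[ 0.0041 -0.128  -0.9918]
 [ 0.0036 -0.9918  0.128 ]
 [-1.     -0.0041 -0.0036]]
[ 0.06848918  0.00275677 -0.00060292]
```

View pics/w4b.png

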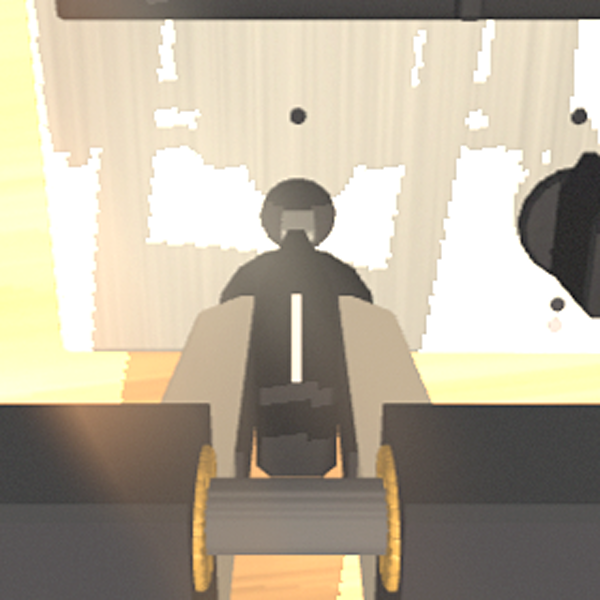

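The knob is held squarely with its pointer towards the spindle. The spindle column (297) and the white line (296.5) line up. Next, the knob axis in the tool frame and the lateral offset of the tip.

Run:
```python
from h import *
c=load('w4'); s=c['s'];M=R.from_rotvec(s['orientation']).as_matrix();p=s['tool_pos'];k=280/600
T=lambda q:(M.T@(q-p)*1000).round(2)
g=lambda x,y,z:at(c,(140+x*k,110+y*k),z)
zt=p[2]-.0095+.038
print('line',T(g(296.5,293,zt)),T(g(296.5,382,zt)),'back',T(g(297,475,zt)),'skirt L/R',T(g(220,300,zt-.035)),T(g(373,300,zt-.035)))
for z in(.065,.067,.072,.075): print(z,'collar',T(g(298,214,z)),g(298,214,z),'flat',g(297,210,z))
print('dots',g(298,116,.065),'edge',g(240,351,.065))
for f in(1,):
  w=load('w1'); h=lambda x,y,z:at(w,(226+x/7,84+y/7),z)
  print('w1 dot',h(196,79,.065),h(231,658,.065),[h(213,349,z) for z in(.067,.072)],'flat corners',h(160,350,.089),h(258,350,.089),'bottom',h(200,410,.089),'flatbase',h(207,337,.075))
```

```text
line [-28.42   0.52 -23.5 ] [-28.49   0.52  -3.08] back [-28.57   0.63  20.1 ] skirt L/R [  6.6  -18.97  -5.89] [ 6.44 20.09 -5.95]
0.065 collar [94.6   1.26 -0.37] [ 0.56327756 -0.08841524  0.065     ] flat [ 0.56486954 -0.08824575  0.065     ]
0.067 collar [92.6   1.25 -1.02] [ 0.56391436 -0.08849832  0.067     ] flat [ 0.56549413 -0.08833013  0.067     ]
0.072 collar [87.6   1.23 -2.64] [ 0.56550635 -0.08870602  0.072     ] flat [ 0.56705561 -0.08854108  0.072     ]
0.075 collar [84.61  1.22 -3.62] [ 0.56646155 -0.08883064  0.075     ] flat [ 0.5679925  -0.08866765  0.075     ]
dots [ 0.59968306 -0.09308738  0.065     ] edge [ 0.50990528 -0.05850619  0.065     ]
w1 dot [ 0.59968852 -0.09315374  0.065     ] [ 0.51825716 -0.08269467  0.065     ] [array([ 0.56330835, -0.08871248,  0.067     ]), array([ 0.56373513, -0.08910099,  0.072     ])] flat corners [ 0.56625651 -0.08342473  0.089     ] [ 0.56403919 -0.09631709  0.089     ] bottom [ 0.55756193 -0.0871829   0.089     ] flatbase [ 0.56574283 -0.08882054  0.075     ]
```

Call:
apply_moves --series '[{"jaw": 1, "linear": [0.04, 0.0017, -0.001], "roll": 0}, {"jaw": 1, "linear": [0.08, 0.0017, -0.001], "roll": 0}, {"jaw": 1, "linear": [0.095, 0.0017, -0.001], "roll": 0}, {"jaw": 1, "linear": [0.095, 0.0017, -0.001], "roll": 0}, {"jaw": 1, "linear": [0.095, 0.0017, -0.001], "roll": 0}, {"jaw": 1, "linear": [0.095, 0.0017, -0.001], "roll": 0}]'

```text
t: 8.28
tool_pos: [0.5642, -0.0887, 0.1038]
orientation: [-2.16, 0.135, 2.147]
force: [0.4, -0.1, -0.4]
opening: 0.0176
```

Run:
```python
from h import *
s=read_state(); M=R.from_rotvec(s['orientation']).as_matrix();print(s['tool_pos'],s['t'],s['force'])
print(M.T@(np.array([.5634,-.0884,.0965])-s['tool_pos'])/.6)
```

```text
[ 0.56419871 -0.08866083  0.10384199] 8.275 [ 0.41350113 -0.0899598  -0.37569528]
[ 0.01222973 -0.00021433  0.00144379]
```

Call:
apply_moves --series '[{"jaw": 1, "linear": [0.004, 0, 0.0013], "roll": 0}, {"jaw": 1, "linear": [0.008, 0, 0.0013], "roll": 0}, {"jaw": 1, "linear": [0.0125, 0, 0.0013], "roll": 0}, {"jaw": 1, "linear": [0.0125, 0, 0.0013], "roll": 0}]'

```text
t: 8.78
tool_pos: [0.5637, -0.0886, 0.0962]
orientation: [-2.16, 0.135, 2.147]
force: [2.1, -1.0, -1.2]
opening: 0.0179
```

Call:
apply_moves --series '[{"jaw": 1, "linear": [0.004, 0, 0], "roll": 0}, {"jaw": 1, "linear": [0.008, 0, 0], "roll": 0}, {"jaw": 1, "linear": [0.008, 0, 0], "roll": 0}]'

```text
t: 9.15
tool_pos: [0.5639, -0.0884, 0.0912]
orientation: [-2.16, 0.134, 2.146]
force: [2.8, 0.7, -2.2]
opening: 0.0176
```

Call:
apply_moves --series '[{"jaw": 1, "linear": [0.004, 0, -0.0005], "roll": 0}, {"jaw": 1, "linear": [0.008, 0, -0.0005], "roll": 0}, {"jaw": 1, "linear": [0.012, 0, -0.0005], "roll": 0}, {"jaw": 1, "linear": [0.012, 0, -0.0005], "roll": 0}]'

```text
t: 9.65
tool_pos: [0.564, -0.0883, 0.0835]
orientation: [-2.16, 0.134, 2.147]
force: [1.0, 2.2, -1.9]
opening: 0.018
```

Call:
apply_moves --series '[{"jaw": 1, "linear": [0, 0, 0], "roll": 0}, {"jaw": 1, "linear": [0.003, 0, 0], "roll": 0}, {"jaw": 1, "linear": [0.006, 0, 0], "roll": 0}, {"jaw": 1, "linear": [0.009, 0, 0], "roll": 0}, {"jaw": 1, "linear": [0.009, 0, 0], "roll": 0}, {"jaw": 1, "linear": [0.009, 0, 0], "roll": 0}]' --force 50

```text
t: 10.4
tool_pos: [0.5642, -0.0884, 0.0787]
orientation: [-2.16, 0.134, 2.146]
force: [-1.9, 2.6, 5.8]
opening: 0.0177
```

Call:
apply_moves --series '[{"jaw": 1, "linear": [0.002, 0, 0], "roll": 0}, {"jaw": 1, "linear": [0.004, 0, 0], "roll": 0}, {"jaw": 1, "linear": [0.004, 0, 0], "roll": 0}, {"jaw": 1, "linear": [0.004, 0, 0], "roll": 0}]'

```text
t: 10.9
tool_pos: [0.5643, -0.0884, 0.0769]
orientation: [-2.16, 0.134, 2.146]
force: [-3.5, 1.7, 8.1]
opening: 0.0173
```

Run:
```python
from h import *
c=shot('wrist','w5'); s=c['s'];print(s['tool_pos'],s['t'],s['force'],s['wrist_torque'])
d=shot('side','s5')
a=cv2.convertScaleAbs(c['pixels'],alpha=1.5,beta=20)[110:390,140:420]
b=cv2.convertScaleAbs(d['pixels'],alpha=1.6,beta=20)[125:225,220:320]
cv2.imwrite('pics/f5.png',np.hstack([cv2.resize(i,(400,400),interpolation=cv2.INTER_CUBIC) for i in(a,b)]))
```

```text
[ 0.56427598 -0.08836496  0.07694181] 10.9 [-3.51533753  1.69989381  8.06935364] [ 0.38674176  0.63391114 -0.01351895]
```

View pics/f5.png

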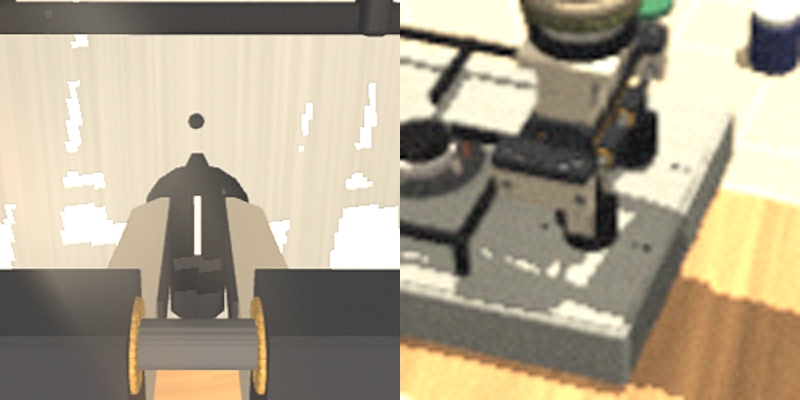

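The white line still runs straight along the hob's axis, and the skirt sits just above the deck. Force rises at about 1.3 N/mm, which matches the spring. I'll add 1 mm of press for margin.

Call:
apply_moves --series '[{"jaw": 1, "linear": [0.002, 0, 0], "roll": 0}, {"jaw": 1, "linear": [0.002, 0, 0], "roll": 0}, {"jaw": 1, "linear": [0.002, 0, 0], "roll": 0}, {"jaw": 1, "linear": [0.002, 0, 0], "roll": 0}]'

```text
t: 11.5
tool_pos: [0.5643, -0.0884, 0.0765]
orientation: [-2.161, 0.134, 2.146]
force: [-4.2, 2.3, 7.9]
opening: 0.018
```

Call:
apply_moves --series '[{"jaw": 1, "linear": [0.003, 0, 0], "roll": 0}, {"jaw": 1, "linear": [0.003, 0, 0], "roll": 0}, {"jaw": 1, "linear": [0.003, 0, 0], "roll": 0}, {"jaw": 1, "linear": [0.003, 0, 0], "roll": 0}]'

```text
t: 12.0
tool_pos: [0.5644, -0.0884, 0.0763]
orientation: [-2.161, 0.134, 2.146]
force: [-7.8, 2.0, 15.9]
opening: 0.0178
```

Run:
```python
from h import *
F=[];Z=[]
for i in range(6):
    read_camera('wrist'); s=read_state(); F.append(s['force']); Z.append(s['tool_pos'])
print(np.mean(F,0),np.mean(Z,0),s['t'],s['opening'])
```

```text
[-7.14721829  2.61562513 15.40940786] [ 0.56442703 -0.08840381  0.07630154] 12.3 0.017425586844660498
```

The force jumped to 15 N with hardly any further travel. The spindle is therefore at its stop, and the height (0.0763) matches the predicted 0.0765. Handing in.

```bash
python3 -c "
from h import *
print(close_job()); s=read_state(); print(s['t'],s['force'],s['tool_pos'])"
```

```text
the job is handed in; nothing more can be done
None
the job is handed in; nothing more can be done
```

I gripped the loose black knob, turned it to the spindle's flat (hob yaw about −0.13 rad), slid it home and pressed it in. The job was handed in at about 12.3 s with the gripper still holding the knob pressed, at a set grip of 50 N. No verdict was reported.

**Seating:** The knob slid down the spindle with only 2–3 N measured. It then met a spring-like rise of about 1.3 N/mm, and finally a hard stop at about 15 N. The stop came at TCP height 0.0763 m, against 0.0765 m predicted for the knob home and the spindle fully in.

**Alignment:** The last picture, taken just before the final press, showed the pointer straight along the hob's axis. The tool's tilt was about 0.006 rad.

**Other checks:**
- A sideways load of about 7 N remained at the end.
- I saw no contact with the other knob, the jars or the stylus, but I did not measure their positions again.
- The spindle travel and the fit of knob to spindle were judged from height and force, since neither could be read directly.

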